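# Push the lure case through to the back of the bench

### The job

Clear the front of the bench: with the fingertips, push the small flat lure case away from you through the narrow gap between the two-latch tackle box and the flip-top peg bin, until it lies wholly behind the two boxes, just past the gap and flat on the bench. Only push it, never lift it off the bench, and leave the other things on the bench where they are.

Things in the scene. Friction and masses are not known exactly. Their poses are not given: they have to be found in the camera images.
- lure_case: The part to push: small flat oblong plastic utility case, frosted with a clear lid, six little metal lures inside; loose, 150 to 310 g. 104 mm long (its x), 88 mm wide (its y), 38 mm tall, upright edges rounded 5 mm. Origin: centre of its underside. It starts in front of the gap, up to 70 mm off to one side and up to 0.45 rad askew; its x points away from the robot, along the gap when square to it. Only its 88 mm width fits the gap.
- case_near_left (a point): Bottom corner of the lure case at its robot-side end, left (case frame x -52, y +44 mm).
- case_near_right (a point): Bottom corner of the lure case at its robot-side end, right (case frame x -52, y -44 mm).
- tackle_box: Grey plastic tackle box full of lead, shut, stands fast (immovable). 105 mm deep (its x), 200 mm wide (its y), 52 mm tall, upright edges rounded 6 mm; two latches and a folded handle stand out up to 10 mm from the front, robot-side face only. Origin: centre of its underside; x points to the back of the bench. It stands left or right of the gap.
- peg_bin: Off-white flip-top plastic bin for clothes pegs, shut, stands fast (immovable). Same footprint, 105 mm deep (its x) by 200 mm wide (its y), 56 mm tall over its flap; a thumb tab stands out 7 mm in front. Origin: centre of its underside; parallel to and in line with the tackle box, their origins 296 mm apart, which leaves a straight gap 96 mm wide and 105 mm long midway between them. It stands on the other side of the gap.
- grip_ring: Bystander: steel grip ring, 72 mm across, 14 mm tall, lying behind the boxes with the ball in it. Origin: centre of its underside.
- massage_ball_center (a point): Bystander: centre of the green hard massage ball, 64 mm across, seated in the steel ring.
- tumbler: Bystander: aluminium tumbler, 74 mm across, 115 mm tall, in front of the boxes well to one side. Origin: centre of its underside.
- line_spool: Bystander: spool of fishing line, 60 mm across, 32 mm tall, lying flat in front of the boxes on the side opposite the tumbler. Origin: centre of its underside.
- roller: Bystander: wooden massage roller, 48 mm thick, 220 mm long along its y, lying behind the boxes. Origin: under its middle.
- sun_lotion: Bystander: sun lotion bottle, 48 mm across, 125 mm tall, behind the boxes. Origin: centre of its underside.
- pliers: Bystander: long-nose pliers, about 145 mm long along x, 13 mm tall, lying in front at the right. Origin: near the pivot, on the bench.

How it is judged:
By the outcome, as a careful person would: the job done as asked, in the order asked, and still so for the second after the job is handed in, with the robot touching nothing.
It also fails if it takes over 72 s, if anything falls off the work surface, if the arm or the gripper's body presses on something with over 40 N, if the wrist force passes 120 N, or if a joint passes its speed limit or range.

### The arm

A 6-joint arm with a two-finger parallel gripper is mounted at the origin on the work surface. World frame = base frame: x ahead of the robot, y to its left, z up, the work surface at z = 0. Lengths are in mm, angles in rad, forces in N, time in s.
With the tool pointing down it reaches from about 350 to 725 mm from the base axis. Payload 6 kg.
Tool frame: the origin (TCP) lies at the very end of the fingers, on their centre line; the grasp point (between the pads) lies 19 mm behind it; z points along the fingers, y is the direction in which the jaws open and shut (so a half turn about z gives the same grasp; the last joint's range is limited). The gripper opens to 85 mm and grips with 20 to 120 N. Pads are 22 mm wide; open, the fingers measure 114 mm over their backs; the gripper's body (76 mm by 85 mm) begins 54 mm behind the grasp point. The pads swing forward as they close: fully open they stand 13 mm farther back than shut.
Start: joints at [-0.85, 0.04, 0.085, 0, -1.615, -0.334], TCP at [226.343, -555.646, 231.261] pointing down, gripper open.
Joint ranges: [-2.56, 2.56], [-1.29, 2.01], [-1.08, 1.49], [-3.29, 1.98], [-2.81, -0.18], [-2.99, 2.99]. Speed limits (rad/s): [2.57, 2.57, 3.01, 3.14, 3.14, 3.14].

### API

Orientations are given as a unit quaternion [w, x, y, z].
In Python, from rig import arm gives the robot as it stands. The module is installed in compiled form; this text tells all that it offers.
- The arm moves only by the tool apply_moves, never from a script. Its argument "targets" is text: rows parted by semicolons, each of 6 numbers parted by spaces: the shift along the tool's x, y, z in m, then the turn, a rotation vector about the tool's x, y, z in degrees. In form: dx dy dz ax ay az; .... A call has 1 to 12 rows; each row shifts and turns the commanded pose from where the row before left it, along the tool's axes as they then stand; what a row does not reach is not made up. A row lasts 1/8 s, in which the tool goes at most 62.5 mm and 10.7 degrees, less where a joint would pass 70% of its speed; a pose out of reach is approached as far as the arm can. A call with a gripper value outside its range is refused whole. "fingers" is the closure, from 0 (fully open) to 1 (shut), set as the call begins (left out, the last holds). The fingers move at their own pace and stop on an object; "newtons" is the grip in N (left out, the last holds). Time passes only in rows, so rows that do not move let the fingers close. It gives the time, the measured TCP pose, the force and the opening at its end, in the units of the state.
- arm.get_obs(): the state, without advancing time (a new reading comes with each control period).
- arm.get_image(name): name is "side" or "top" or "wrist"; returns a dict with "pixels" (384x512x3 uint8, red, green, blue), "fx", "fy", "cx", "cy" (pixels), "cam_to_world" (4x4, takes a point from camera to world coordinates); the wrist camera has in their place "mount" (4x4, takes a point from camera to tool coordinates, whose origin is the TCP and whose axes are the flange's). Camera axes: x right, y up, looking along -z (the intrinsics and any distortion apply to the point x, -y, -z); pixel columns grow to the right and rows downward; lengths in mm; the calibration is good to about 2 mm. A picture is of the moment at which its call begins: read the wrist's pose just before it. There is no depth.
- arm.sign_off(): hands the job in, once; it reports no verdict.
The state is a dict: "clock": time; "joint_pos": joint angles; "qvel": joint speeds; "effort": joint torques, N m; "eef_pos": TCP position; "tcp_rot": TCP orientation; "wrist_force": force on the tool from outside, world axes, zero at the start; "torque": the same for the moment, N m; "gripper_width": opening from 0.0 (shut) to 1.0 (fully open).
Only numpy, scipy, OpenCV 4.12 (cv2) and the standard library are available. Lean on these libraries where they do the work, as an engineer would, in place of code of your own. Each camera call takes 0.05 s, during which the arm holds its last target. There are 200 camera calls.

## Working session

There is one attempt and no reset: what is moved stays moved. The work goes in short steps, Python scripts to look and compute and a tool call to move; the robot and the scene stay as the last step left them, time stands still between calls to the robot, and variables do not carry over. Pictures are saved under pics/ and viewed, about 8 in all and at most 12, crops included, and the job is handed in when it is done.

Besides the shell and the picture viewer there is one more tool, called after "Emit:" as name(argument=value, ...), one argument or row to a line, values as JSON. apply_moves: Moves the arm, as the interface text tells. Its arguments: {"type":"object","properties":{"targets":{"type":"string"},"fingers":{"type":"number"},"newtons":{"type":"number"}},"required":["targets"]}

```bash
mkdir -p pics; cat > h.py <<'E'
import numpy as np, cv2
from rig import arm
def shot(name,fn):
    d=arm.get_image(name); cv2.imwrite(f'pics/{fn}.png',d['pixels'][:,:,::-1]); np.save(f'pics/{fn}.npy',d,allow_pickle=True); return d
def ray(d,u,v,z):
    T=np.array(d['cam_to_world']); c=T[:3,3]
    r=T[:3,:3]@np.array([(u-d['cx'])/d['fx'],-(v-d['cy'])/d['fy'],-1.])
    return c+r*(z-c[2])/r[2]
def proj(d,p):
    T=np.linalg.inv(np.array(d['cam_to_world'])); q=T[:3,:3]@np.array(p)+T[:3,3]
    return d['cx']+d['fx']*q[0]/-q[2], d['cy']-d['fy']*q[1]/-q[2]
E
python3 - <<'E'
from h import *
o=arm.get_obs(); print({k:np.round(v,3) for k,v in o.items()})
a=shot('top','top0'); b=shot('side','side0')
for d in(a,b): print([ (k,np.round(v,2)) for k,v in d.items() if k!='pixels'])
E
```

```text
{'clock': np.float64(0.0), 'joint_pos': array([-0.85 ,  0.041,  0.084, -0.   , -1.615, -0.334]), 'qvel': array([-0.   ,  0.   ,  0.   , -0.001, -0.001, -0.001]), 'effort': array([ 2.0000e-03, -3.6820e+01,  3.4743e+01,  6.9330e+00, -5.0000e-03,
        0.0000e+00]), 'eef_pos': array([ 226.289, -555.339,  230.265]), 'tcp_rot': array([-0.   , -0.192,  0.981,  0.001]), 'wrist_force': array([-0.416,  0.099,  0.284]), 'torque': array([-0.007, -0.016, -0.053]), 'gripper_width': np.float64(1.001)}
[('fx', np.float64(478.03)), ('fy', np.float64(478.03)), ('cx', np.float64(256.35)), ('cy', np.float64(191.36)), ('cam_to_world', array([[ 3.00000e-02,  1.00000e+00, -9.00000e-02,  4.39240e+02],
       [-1.00000e+00,  3.00000e-02,  0.00000e+00, -2.89900e+01],
       [ 1.00000e-02,  9.00000e-02,  1.00000e+00,  1.63212e+03],
       [ 0.00000e+00,  0.00000e+00,  0.00000e+00,  1.00000e+00]]))]
[('fx', np.float64(435.64)), ('fy', np.float64(435.64)), ('cx', np.float64(263.2)), ('cy', np.float64(192.78)), ('cam_to_world', array([[-9.50000e-01,  2.40000e-01, -2.10000e-01,  3.11460e+02],
       [-3.20000e-01, -7.20000e-01,  6.20000e-01,  7.89830e+02],
       [ 0.00000e+00,  6.50000e-01,  7.60000e-01,  1.08616e+03],
       [ 0.00000e+00,  0.00000e+00,  0.00000e+00,  1.00000e+00]]))]
```

View pics/top0.png

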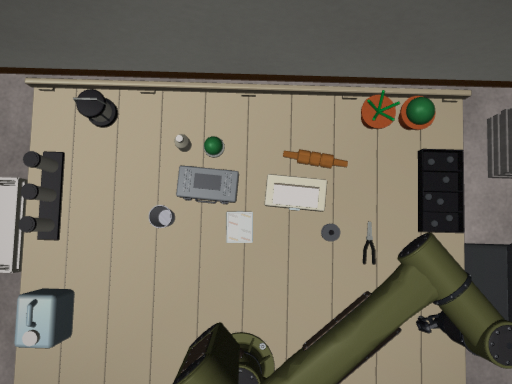

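View pics/side0.png

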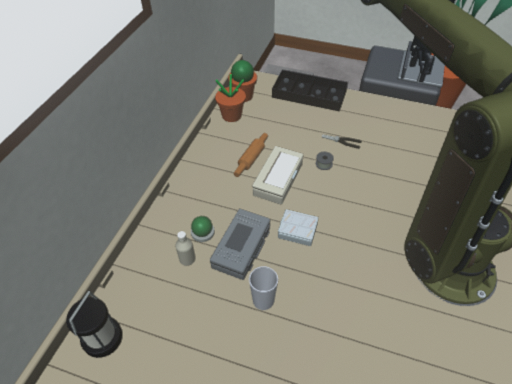

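Top view: tackle box at about (208,184), peg bin (296,193), case (239,227), tumbler (162,216), spool (331,232), ball (214,146), lotion (182,142). The side view agrees.

```bash
python3 - <<'E'
from h import *
d=np.load('pics/top0.npy',allow_pickle=True).item()
im=cv2.cvtColor(d['pixels'],cv2.COLOR_RGB2BGR)
x0,y0=150,125
c=cv2.resize(im[y0:y0+130,x0:x0+210],None,fx=3.8,fy=3.8,interpolation=cv2.INTER_CUBIC)
cv2.imwrite('pics/crop0.png',c)
hsv=cv2.cvtColor(im,cv2.COLOR_BGR2HSV)
print(hsv[227,239],hsv[184,208],hsv[206,270],hsv[193,270],hsv[240,265],hsv[226,232])
m=(hsv[:,:,1]<75).astype(np.uint8)*255
m[:120]=0;m[270:]=0;m[:,:140]=0;m[:,385:]=0
for k in cv2.findContours(m,cv2.RETR_EXTERNAL,cv2.CHAIN_APPROX_NONE)[0]:
    if cv2.contourArea(k)<60: continue
    r=cv2.minAreaRect(k); print(np.round(r[0],1),np.round(r[1],1),round(r[2],1))
    for z in (0,38,54): 
        P=np.array([ray(d,u,v,z)[:2] for u,v in cv2.boxPoints(r)]); print('  z',z,P.mean(0).round(),P.round().tolist())
E
```

```text
[ 45   3 193] [114  14  94] [22 49 93] [ 23  28 199] [ 19  59 161] [ 20   4 193]
[262.  194.5] [149. 244.] 90.0
  z 0 [577. -55.] [[822.0, 375.0], [845.0, -472.0], [331.0, -473.0], [311.0, 351.0]]
  z 38 [574. -54.] [[813.0, 366.0], [835.0, -462.0], [334.0, -463.0], [314.0, 342.0]]
  z 54 [573. -54.] [[809.0, 362.0], [831.0, -457.0], [335.0, -459.0], [315.0, 339.0]]
```

View pics/crop0.png

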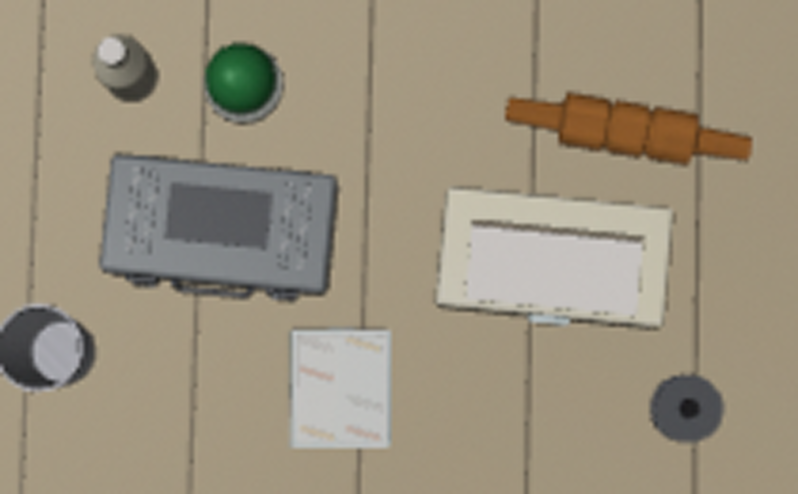

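The crop shows the box top corners (tackle: 114,155 / 337,177 / 327,295 / 101,270; bin: 449,187 / 673,208 / 662,327 / 437,304) and the case at 291–390 × 328–448. I'll refine these with masks.

```bash
python3 - <<'E'
from h import *
d=np.load('pics/top0.npy',allow_pickle=True).item()
C={'tackle':(52,[(114,155),(337,177),(327,295),(101,270)]),'bin':(56,[(449,187),(673,208),(662,327),(437,304)]),'case':(38,[(291,328),(390,329),(390,448),(291,447)])}
def full(u,v): return 150+(u+.5)/3.8-.5,125+(v+.5)/3.8-.5
for n,(z,c) in C.items():
    P=np.array([ray(d,*full(*q),z)[:2] for q in c]); s=np.linalg.norm(np.roll(P,-1,0)-P,axis=1)
    e=P[1]-P[0]+P[2]-P[3]; f=P[0]-P[3]+P[1]-P[2]
    print(n,P.mean(0).round(1),s.round(),'widthdir yaw',np.arctan2(e[0],-e[1]).round(3),'depth yaw',np.arctan2(f[1],f[0]).round(3)); print(P.round().tolist())
im=cv2.cvtColor(d['pixels'],cv2.COLOR_RGB2BGR)
s=cv2.resize(im,None,fx=4,fy=4,interpolation=cv2.INTER_CUBIC); hsv=cv2.cvtColor(s,cv2.COLOR_BGR2HSV)
for thr in (22,30):
  m=(hsv[:,:,1]<thr).astype(np.uint8)*255
  m=cv2.morphologyEx(m,cv2.MORPH_CLOSE,np.ones((9,9)))
  for k in cv2.findContours(m[480:1080,640:1440],cv2.RETR_EXTERNAL,cv2.CHAIN_APPROX_NONE)[0]:
    if cv2.contourArea(k)<5000: continue
    r=cv2.minAreaRect(k); b=(cv2.boxPoints(r)+[640,480]+.5)/4-.5
    P=np.array([ray(d,u,v,38 if r[1][0]<140 and r[1][1]<140 else 52)[:2] for u,v in b]); print(thr,P.mean(0).round(1),P.round().tolist(),r[2])
for n,q,z in (('spool',(687,408),32),('tumbler',(45,347),115),('ball',(241,78),32),('lotion',(112,50),125)): print(n,ray(d,*full(*q),z).round())
E
```

```text
tackle [600.9 128.5] [196. 104. 198. 102.] widthdir yaw -0.078 depth yaw -0.063
[[659.0, 223.0], [645.0, 27.0], [541.0, 33.0], [558.0, 231.0]]
bin [ 579.9 -164.9] [197. 105. 196. 103.] widthdir yaw -0.072 depth yaw -0.078
[[638.0, -71.0], [625.0, -267.0], [521.0, -259.0], [536.0, -63.0]]
case [461.1  19.4] [ 87. 104.  86. 104.] widthdir yaw 0.016 depth yaw 0.029
[[512.0, 64.0], [514.0, -23.0], [410.0, -25.0], [409.0, 61.0]]
22 [461.4  19.7] [[513.0, 65.0], [515.0, -23.0], [410.0, -26.0], [408.0, 62.0]] 90.0
22 [ 560.9 -163.3] [[527.0, -84.0], [607.0, -91.0], [595.0, -243.0], [515.0, -236.0]] 5.806726932525635
22 [596.7 130.3] [[547.0, 233.0], [662.0, 227.0], [647.0, 27.0], [532.0, 35.0]] 5.710593223571777
30 [461.4  20.2] [[513.0, 66.0], [516.0, -23.0], [410.0, -26.0], [407.0, 63.0]] 90.0
30 [ 575.9 -164.1] [[528.0, -61.0], [638.0, -69.0], [624.0, -267.0], [514.0, -258.0]] 5.538637638092041
30 [596.7 130.5] [[546.0, 234.0], [662.0, 227.0], [647.0, 26.0], [532.0, 35.0]] 5.710593223571777
spool [ 451. -285.   32.]
tumbler [488. 264. 115.]
ball [734. 116.  32.]
lotion [738. 217. 125.]
```

Emit:
apply_moves(
  targets="0 0 0 0 0 -10.6;0 0 0 0 0 -10.6;0 0 0 0 0 -10.6;0 0 0 0 0 -10.6;0 0 0 0 0 -10.6;0 0 0 0 0 -10.6;0 0 0 0 0 0",
  fingers=0.5,
)

```text
clock: 0.98
eef_pos: [226.3, -555.5, 230.7]
tcp_rot: [0.0, -0.68, 0.733, 0.0]
wrist_force: [0.2, -0.4, -0.2]
gripper_width: 0.501
```

Emit:
apply_moves(
  targets="-0.0556 -0.016 0 0 0 0;-0.0556 -0.016 0 0 0 0;-0.0556 -0.016 0 0 0 0;-0.0556 -0.016 0 0 0 0;-0.0556 -0.016 0 0 0 0;-0.0556 -0.016 0 0 0 0;-0.0556 -0.016 0 0 0 0;-0.0556 -0.016 0 0 0 0;-0.0556 -0.016 0 0 0 0;-0.0556 -0.016 0 0 0 0;-0.0556 -0.016 0 0 0 0;-0.0556 -0.016 0 0 0 0",
)

```text
clock: 2.48
eef_pos: [467.4, 97.6, 231.5]
tcp_rot: [0.0, -0.679, 0.734, -0.0]
wrist_force: [-0.4, -0.3, -0.3]
gripper_width: 0.504
```

Emit:
apply_moves(
  targets="0 0 0 0 0 0;0 0 0 0 0 0;0 0 0 0 0 0",
)

```text
clock: 2.85
eef_pos: [467.0, 94.7, 231.7]
tcp_rot: [0.0, -0.68, 0.734, -0.0]
wrist_force: [0.3, 0.7, -0.3]
gripper_width: 0.498
```

```bash
cat >> h.py <<'E'
G=np.array([590.4,-18.2]); PS=-0.073
def gap(p): 
    c,s=np.cos(PS),np.sin(PS); q=np.array(p[:2])-G; return np.array([c*q[0]+s*q[1],-s*q[0]+c*q[1]])
def world(gx,gy):
    c,s=np.cos(PS),np.sin(PS); return G+[c*gx-s*gy,s*gx+c*gy]
def state():
    o=arm.get_obs(); w,x,y,z=o['tcp_rot']
    from scipy.spatial.transform import Rotation as R
    M=R.from_quat([x,y,z,w]).as_matrix(); p=o['eef_pos']
    print('t',round(o['clock'],2),'p',p.round(1),'gap',gap(p).round(1),'yaw rel',round(np.degrees(np.arctan2(-M[0,1],M[1,1])-PS),2),'zdir',M[:,2].round(3),'w',round(o['gripper_width'],3),'F',o['wrist_force'].round(1)); return o,M
E
python3 - <<'E'
from h import *
state(); d=shot('wrist','w1')
E
```

```text
t 2.85 p [467.   94.7 231.7] gap [-131.3  103.6] yaw rel 89.8 zdir [ 0.001  0.    -1.   ] w 0.498 F [ 0.3  0.7 -0.3]
```

View pics/w1.png

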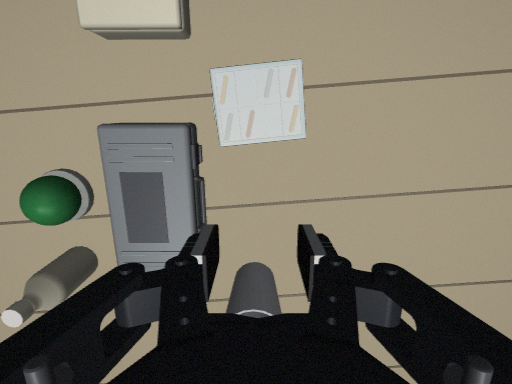

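Wrist view: case corners at about (211,69), (303,59), (305,137), (222,146). The tackle box's gap-side face runs along row ~124, and the bin's near front corner is at (183,27). Checking these against the top view.

```bash
cat >> h.py <<'E'
def wcam(d,o,M):
    T=np.eye(4);T[:3,:3]=M;T[:3,3]=o['eef_pos']; d['cam_to_world']=T@np.array(d['mount']); return d
E
python3 - <<'E'
from h import *
o,M=state(); d=wcam(np.load('pics/w1.npy',allow_pickle=True).item(),o,M)
print([k for k in d], np.round(d['cam_to_world'],2).tolist())
print({k:np.round(d[k],3).tolist() for k in d if 'dist' in k})
for n,uv,z in (('case',[(211,69),(303,59),(305,137),(222,146)],38),('tackle',[(100,125),(194,124)],52),('bin',[(78,0),(81,27),(182,27)],56)):
    P=[ray(d,*q,z)[:2] for q in uv]; print(n,np.round(P).tolist(),'gap',[gap(p).round().tolist() for p in P])
E
```

```text
t 2.9 p [467.   94.6 231.7] gap [-131.3  103.5] yaw rel 89.81 zdir [ 0.001  0.001 -1.   ] w 0.498 F [-0.5 -0.   0.9]
['pixels', 'fx', 'fy', 'cx', 'cy', 'mount', 'cam_to_world'] [[-1.0, -0.07, -0.02, 461.01], [0.08, -0.96, -0.26, 28.99], [-0.0, -0.26, 0.97, 374.55], [0.0, 0.0, 0.0, 1.0]]
{}
case [[509.0, -24.0], [407.0, -26.0], [407.0, 59.0], [506.0, 62.0]] gap [[-80.0, -11.0], [-182.0, -21.0], [-188.0, 64.0], [-90.0, 74.0]]
tackle [[638.0, 27.0], [533.0, 34.0]] gap [[45.0, 49.0], [-61.0, 48.0]]
bin [[631.0, -94.0], [634.0, -70.0], [531.0, -62.0]] gap [[46.0, -73.0], [47.0, -49.0], [-56.0, -48.0]]
```

Emit:
apply_moves(
  targets="0 0 0.045 0 0 0;0 0 0.045 0 0 0;0 0 0.045 0 0 0;0 0 0.045 0 0 0;0 0 0.03 0 0 0;0 0 0.01 0 0 0;0 0 0 0 0 0;0 0 0 0 0 0",
)

```text
clock: 3.9
eef_pos: [468.2, 95.9, 13.1]
tcp_rot: [0.001, -0.68, 0.733, -0.0]
wrist_force: [-0.5, -0.3, 0.3]
gripper_width: 0.502
```

Emit:
apply_moves(
  targets="0.008 0 0 0 0 0;0.008 0 0 0 0 0;0.007 0 0 0 0 0;0.006 0 0 0 0 0;0.006 0 0 0 0 0;0.005 0 0 0 0 0;0.004 0 0 0 0 0;0 0 0 0 0 0;0 0 0 0 0 0",
)

```text
clock: 5.03
eef_pos: [463.5, 51.4, 10.9]
tcp_rot: [-0.001, -0.68, 0.733, 0.0]
wrist_force: [0.1, 0.2, -1.1]
gripper_width: 0.502
```

```bash
python3 - <<'E'
from h import *
state(); d=shot('top','t2'); im=d['pixels'][:,:,::-1]
cv2.imwrite('pics/t2c.png',cv2.resize(im[125:255,150:360],None,fx=3.8,fy=3.8,interpolation=cv2.INTER_CUBIC)); shot('wrist','w2'); 
cv2.imwrite('pics/c2.png',np.hstack([cv2.imread('pics/w2.png'),cv2.resize(cv2.imread('pics/side0.png')[0:1,0:1],(1,384))]))
shot('side','s2')
c=cv2.resize(cv2.imread('pics/s2.png')[170:290,200:340],None,fx=3.2,fy=3.2,interpolation=cv2.INTER_CUBIC)
cv2.imwrite('pics/m2.png',cv2.resize(np.hstack([cv2.imread('pics/w2.png'),c]),None,fx=.8,fy=.8))
E
```

```text
t 5.03 p [463.5  51.4  10.9] gap [-131.6   60.1] yaw rel 89.94 zdir [-0.001 -0.001 -1.   ] w 0.502 F [ 0.1  0.2 -1.1]
```

View pics/m2.png

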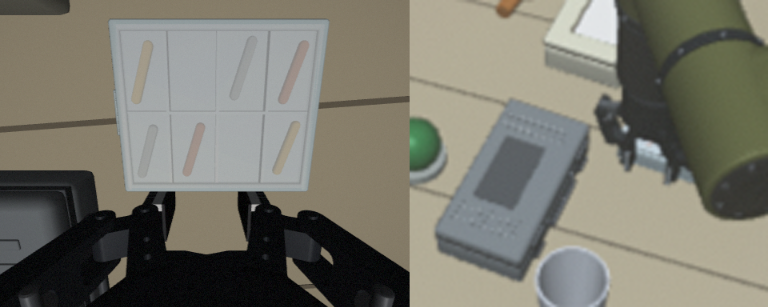

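The case is now square to the tool: top corners at (109,20), (328,20), (310,186), (126,186) in the 0.8-scale picture.

```bash
python3 - <<'E'
from h import *
o,M=state(); d=wcam(np.load('pics/w2.npy',allow_pickle=True).item(),o,M)
for n,uv,z in (('case',[(109,20),(328,20),(310,186),(126,186)],38),('tackle',[(95,172)],52),('bin',[(69,0),(69,12)],56)):
    P=[ray(d,u/.8,v/.8,z)[:2] for u,v in uv]; print(n,'gap',[gap(p).round(1).tolist() for p in P], gap(np.mean(P,0)).round(1))
E
```

```text
t 5.17 p [463.6  51.6  11. ] gap [-131.5   60.4] yaw rel 89.95 zdir [-0.001 -0.    -1.   ] w 0.496 F [ 0.5 -0.2 -0.9]
case gap [[-87.7, -37.4], [-188.8, -37.3], [-190.4, 45.5], [-87.7, 45.3]] [-138.6    4. ]
tackle gap [[-78.8, 31.9]] [-78.8  31.9]
bin gap [[-80.1, -39.3], [-79.5, -35.2]] [-79.8 -37.2]
```

```bash
python3 - <<'E'
from h import *
o,M=state(); d=wcam(np.load('pics/w2.npy',allow_pickle=True).item(),o,M)
print(np.round(gap(d['cam_to_world'][:2,3])),d['cam_to_world'][2,3])
for uv in [(95,172),(69,12),(70,10)]: print(gap(ray(d,uv[0]/.8,uv[1]/.8,0)).round(1))
g=cv2.cvtColor(cv2.imread('pics/w2.png'),cv2.COLOR_BGR2HSV)
print(g[:40,280,1:].tolist()); print(g[215:250,270,1:].tolist())
E
```

```text
t 5.17 p [463.6  51.6  11. ] gap [-131.5   60.4] yaw rel 89.95 zdir [-0.001 -0.    -1.   ] w 0.496 F [ 0.5 -0.2 -0.9]
[-132.   -5.] 153.92374210411356
[-51.5  50.9]
[-49.2 -52.3]
[-50.  -53.3]
[[55, 135], [54, 133], [58, 131], [56, 132], [56, 133], [53, 135], [55, 134], [57, 135], [54, 132], [53, 136], [53, 134], [56, 133], [57, 134], [59, 133], [56, 136], [56, 133], [59, 135], [59, 134], [58, 132], [55, 134], [56, 136], [55, 135], [56, 133], [24, 108], [16, 124], [22, 153], [21, 155], [18, 159], [16, 155], [17, 154], [13, 163], [11, 165], [11, 166], [12, 171], [6, 167], [11, 164], [6, 160], [10, 156], [8, 150], [12, 170]]
[[3, 175], [1, 174], [3, 173], [1, 172], [1, 174], [3, 172], [3, 175], [3, 175], [1, 173], [1, 176], [4, 174], [3, 175], [1, 173], [3, 155], [3, 148], [6, 159], [6, 164], [8, 170], [6, 170], [8, 170], [14, 167], [17, 166], [18, 166], [19, 161], [22, 128], [52, 138], [55, 135], [58, 133], [54, 137], [54, 138], [56, 136], [54, 137], [54, 138], [56, 136], [53, 136]]
```

Emit:
apply_moves(
  targets="0.003 0 0 0 0 0;0.0025 0 0 0 0 0;0 0 0 0 0 0;0 0 0 0 0 0;-0.01 0 0 0 0 0;-0.01 0 0 0 0 0;-0.01 0 0 0 0 0;0 0 -0.04 0 0 0;0 0 -0.06 0 0 0",
)

```text
clock: 6.3
eef_pos: [464.4, 76.3, 110.6]
tcp_rot: [-0.002, -0.681, 0.732, 0.001]
wrist_force: [1.3, 0.3, 0.6]
gripper_width: 0.497
```

Emit:
apply_moves(
  targets="0 0 0 0 0 10;0 0 0 0 0 10;0 0 0 0 0 10;0 0 0 0 0 10;0 0 0 0 0 10;0 0 0 0 0 10;0 0 0 0 0 10;0 0 0 0 0 10;0 0 0 0 0 10;0 0 0 0 0 0",
)

```text
clock: 7.55
eef_pos: [465.7, 76.6, 111.3]
tcp_rot: [-0.0, 0.036, 0.999, 0.0]
wrist_force: [-0.5, -0.1, 0.4]
gripper_width: 0.501
```

Emit:
apply_moves(
  targets="0.03 -0.0283 0 0 0 0;0.03 -0.0283 0 0 0 0;0.03 -0.0284 0 0 0 0;0 0 0 0 0 0;0 0 0 0 0 0;0 0 0 0 0 0",
)

```text
clock: 8.3
eef_pos: [369.9, -1.6, 111.1]
tcp_rot: [-0.0, 0.036, 0.999, -0.0]
wrist_force: [0.3, -0.1, 0.5]
gripper_width: 0.499
```

```bash
python3 - <<'E'
from h import *
state(); d=shot('wrist','w3')
E
```

```text
t 8.3 p [369.9  -1.6 111.1] gap [-221.1    0.5] yaw rel 0.04 zdir [-0.001 -0.    -1.   ] w 0.499 F [ 0.3 -0.1  0.5]
```

View pics/w3.png

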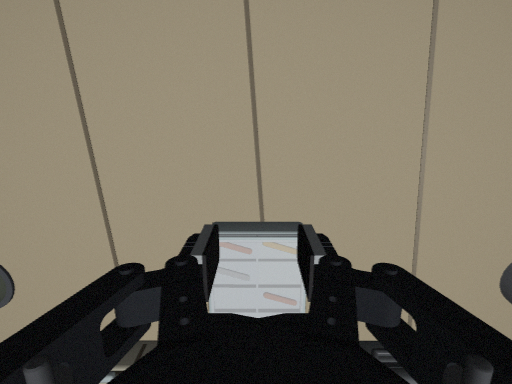

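Wrist view, looking back toward the robot: the case's near face is at rows ~222–236, centred between the fingers (about columns 213–303) and square.

```bash
python3 - <<'E'
from h import *
o,M=state(); d=wcam(np.load('pics/w3.npy',allow_pickle=True).item(),o,M)
for u,v,z in [(260,222,0),(260,236,38),(219,222,0),(302,222,0)]: print(gap(ray(d,u,v,z)).round(1))
im=cv2.imread('pics/top0.png'); t=shot('top','t3')['pixels'][:,:,::-1]
cv2.imwrite('pics/t3c.png',cv2.resize(t[125:255,150:360],None,fx=3.8,fy=3.8,interpolation=cv2.INTER_CUBIC))
E
```

```text
t 8.35 p [369.9  -1.7 111. ] gap [-221.1    0.4] yaw rel 0.02 zdir [-0.001 -0.001 -1.   ] w 0.499 F [-1.1  0.1  0.6]
[-188.     2.8]
[-190.5    2.5]
[-188.   -36.9]
[-188.    43.4]
```

View pics/t3c.png

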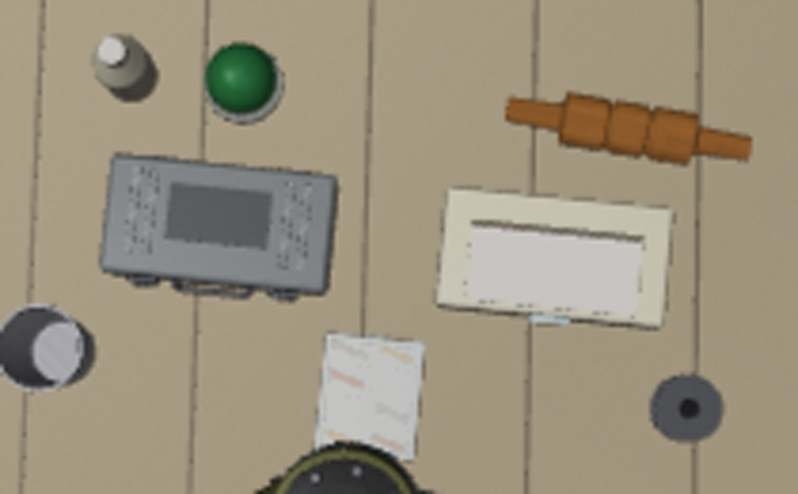

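Top view: case front corners at (326,334) and (425,343), right side running down to (415,460). Nothing else has moved.

```bash
python3 - <<'E'
from h import *
d=np.load('pics/t3.npy',allow_pickle=True).item()
f=lambda u,v:(150+(u+.5)/3.8-.5,125+(v+.5)/3.8-.5)
for n,q,z in [('cTL',(326,334),38),('cTR',(425,343),38),('cBR',(415,460),38),('cBL',(316,445),38),('tTR',(337,177),52),('tBR',(327,295),52),('bTL',(449,187),56),('bBL',(437,304),56)]: print(n,gap(ray(d,*f(*q),z)).round(1))
E
```

```text
cTL [-86.1  45.5]
cTR [-85.4 -41.7]
cBR [-187.8  -43. ]
cBL [-183.3   44.2]
tTR [51.1 49.4]
tBR [-52.8  47.5]
bTL [ 51.6 -49.1]
bBL [-51.4 -48.6]
```

Emit:
apply_moves(
  targets="0 0 0.03 0 0 0;0 0 0.03 0 0 0;0 0 0.025 0 0 0;0 0 0.015 0 0 0;0 0 0 0 0 0;0 0 0 0 0 0",
)

```text
clock: 9.15
eef_pos: [370.3, -1.8, 12.3]
tcp_rot: [0.001, 0.037, 0.999, 0.0]
wrist_force: [-0.1, 0.1, 0.6]
gripper_width: 0.499
```

Emit:
apply_moves(
  targets="-0.007 0 0 0 0 0;-0.007 0 0 0 0 0;-0.007 0 0 0 0 0;-0.007 0 0 0 0 0;-0.007 0 0 0 0 0;-0.007 0 0 0 0 0;-0.007 0 0 0 0 0;-0.007 0 0 0 0 0;-0.007 0 0 0 0 0;-0.007 0 0 0 0 0;0 0 0 0 0 0;0 0 0 0 0 0",
)

```text
clock: 10.65
eef_pos: [439.5, -7.2, 11.3]
tcp_rot: [0.0, 0.037, 0.999, 0.0]
wrist_force: [-0.0, 0.2, 0.4]
gripper_width: 0.502
```

```bash
python3 - <<'E'
from h import *
state(); w=shot('wrist','w4')['pixels'][:,:,::-1]; t=shot('top','t4')['pixels'][:,:,::-1]; s=shot('side','s4')['pixels'][:,:,::-1]
r=lambda a:cv2.resize(a,(400,300),interpolation=cv2.INTER_CUBIC)
cv2.imwrite('pics/m4.png',np.vstack([np.hstack([r(t[145:265,190:350]),r(s[150:270,190:350])]),np.hstack([r(w),r(w[200:,120:400])])]))
E
```

```text
t 10.65 p [439.5  -7.2  11.3] gap [-151.3   -0. ] yaw rel -0.06 zdir [ 0.  0. -1.] w 0.502 F [-0.   0.2  0.4]
```

View pics/m4.png

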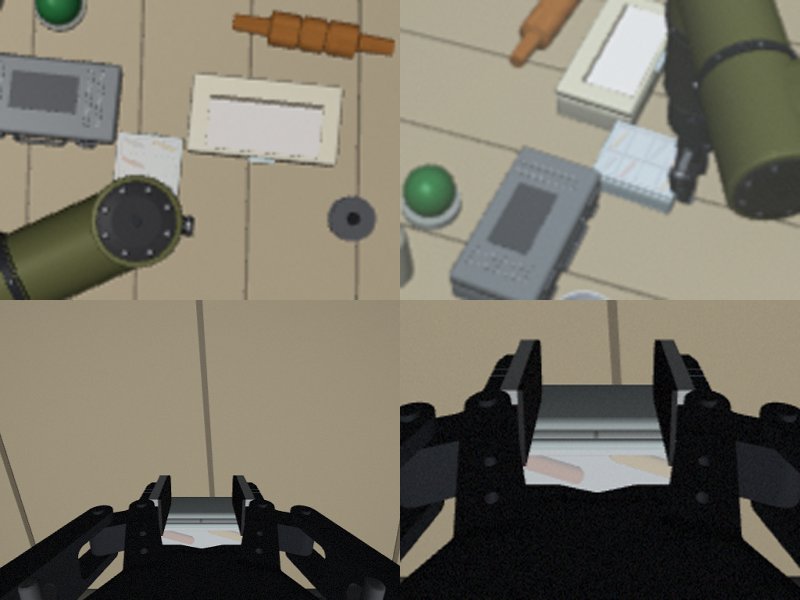

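Top crop: the case's front corners are at about (118,133) and (183,138), just entering between tackle edge x≈117–122 and bin edge x≈187–192. It stays square.

```bash
python3 - <<'E'
from h import *
d=np.load('pics/t4.npy',allow_pickle=True).item()
f=lambda u,v:(190+(u+.5)/2.5-.5,145+(v+.5)/2.5-.5)
for n,q,z in [('cTL',(117,133),38),('cTR',(183,138),38),('tTR',(122,66),52),('tBR',(116,146),52),('bTL',(195,74),56),('bBL',(187,152),56)]: print(n,gap(ray(d,*f(*q),z)).round(1))
E
```

```text
cTL [-37.1  46.9]
cTR [-35.  -41.6]
tTR [51.6 48.8]
tBR [-55.4  45.8]
bTL [ 50.  -48.9]
bBL [-54.3 -48.4]
```

Emit:
apply_moves(
  targets="-0.006 -0.0003 0 0 0 0;-0.006 -0.0003 0 0 0 0;-0.006 -0.0003 0 0 0 0;-0.006 -0.0003 0 0 0 0;-0.006 -0.0003 0 0 0 0;-0.006 0 0 0 0 0;-0.006 0 0 0 0 0;-0.006 0 0 0 0 0;-0.006 0 0 0 0 0;-0.006 0 0 0 0 0",
)

```text
clock: 12.05
eef_pos: [499.5, -13.1, 11.2]
tcp_rot: [-0.0, 0.037, 0.999, 0.0]
wrist_force: [-1.9, -0.3, 1.5]
gripper_width: 0.499
```

```bash
python3 - <<'E'
from h import *
state(); w=shot('wrist','w5')['pixels'][:,:,::-1]; t=shot('top','t5')['pixels'][:,:,::-1]; s=shot('side','s5')['pixels'][:,:,::-1]
r=lambda a:cv2.resize(a,(400,300),interpolation=cv2.INTER_CUBIC)
cv2.imwrite('pics/m5.png',np.vstack([np.hstack([r(t[145:265,190:350]),r(s[150:270,190:350])]),np.hstack([r(w),r(t[160:220,220:300])])]))
E
```

```text
t 12.05 p [499.5 -13.1  11.2] gap [-91.   -1.6] yaw rel -0.05 zdir [-0.  0. -1.] w 0.499 F [-1.9 -0.3  1.5]
```

View pics/m5.png

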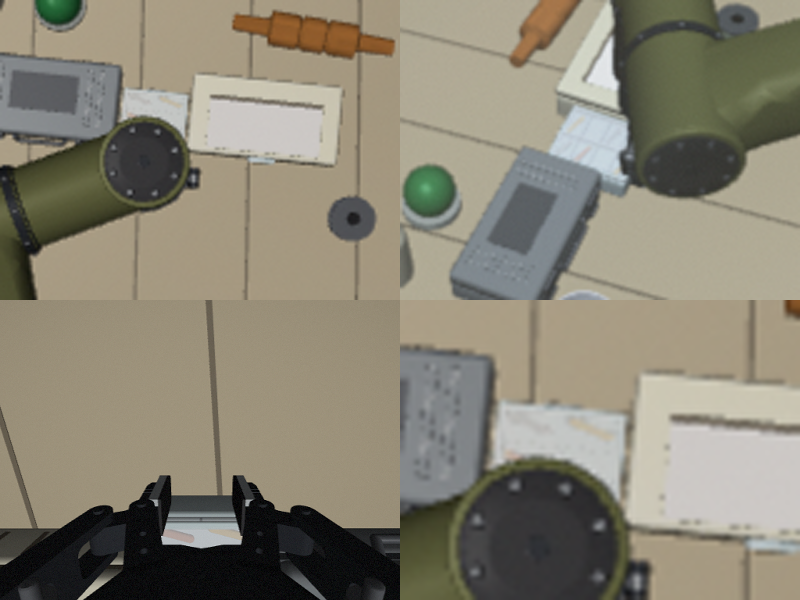

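The case is in the gap and square, with clearance on both sides and only 2 N of force. Pushing on.

Emit:
apply_moves(
  targets="-0.007 0 0 0 0 0;-0.007 0 0 0 0 0;-0.007 0 0 0 0 0;-0.007 0 0 0 0 0;-0.007 0 0 0 0 0;-0.007 0 0 0 0 0;-0.007 0 0 0 0 0;-0.007 0 0 0 0 0;-0.007 0 0 0 0 0;-0.007 0 0 0 0 0;-0.007 0 0 0 0 0;-0.007 0 0 0 0 0",
)

```text
clock: 13.7
eef_pos: [583.4, -19.3, 11.3]
tcp_rot: [-0.0, 0.037, 0.999, 0.0]
wrist_force: [-1.0, 0.5, 0.2]
gripper_width: 0.502
```

Emit:
apply_moves(
  targets="-0.007 0 0 0 0 0;-0.007 0 0 0 0 0;-0.007 0 0 0 0 0;-0.007 0 0 0 0 0;-0.007 0 0 0 0 0;-0.007 0 0 0 0 0;-0.006 0 0 0 0 0;-0.005 0 0 0 0 0;-0.004 0 0 0 0 0;-0.002 0 0 0 0 0;0 0 0 0 0 0;0 0 0 0 0 0",
)

```text
clock: 15.2
eef_pos: [641.9, -23.6, 11.4]
tcp_rot: [0.0, 0.037, 0.999, 0.0]
wrist_force: [-0.1, -0.5, -0.1]
gripper_width: 0.502
```

```bash
python3 - <<'E'
from h import *
state()
E
```

```text
t 15.2 p [641.9 -23.6  11.4] gap [51.8 -1.7] yaw rel -0.05 zdir [ 0.  0. -1.] w 0.502 F [-0.1 -0.5 -0.1]
```

Emit:
apply_moves(
  targets="0.01 0 0 0 0 0;0.02 0 0 0 0 0;0 0 -0.04 0 0 0;0 0 -0.05 0 0 0;0 0 -0.05 0 0 0;0.05 0 0 0 0 0;0.05 0 0 0 0 0;0.05 0 0 0 0 0;0.05 0 0 0 0 0;0.03 0 0 0 0 0;0 0 0 0 0 0;0 0 0 0 0 0",
)

```text
clock: 16.7
eef_pos: [382.6, -4.4, 151.4]
tcp_rot: [0.0, 0.037, 0.999, 0.0]
wrist_force: [0.1, 0.3, 0.1]
gripper_width: 0.5
```

```bash
python3 - <<'E'
from h import *
state(); t=shot('top','t6')['pixels'][:,:,::-1]; s=shot('side','s6')['pixels'][:,:,::-1]
cv2.imwrite('pics/m6.png',np.vstack([cv2.resize(t[125:255,150:360],None,fx=3.8,fy=3.8,interpolation=cv2.INTER_CUBIC)[:400]]))
r=cv2.resize(s[130:290,160:360],(250,200)); m=cv2.imread('pics/m6.png'); b=np.zeros((200,798,3),np.uint8); b[:,:250]=r; cv2.imwrite('pics/m6.png',np.vstack([m,b]))
E
```

```text
t 16.7 p [382.6  -4.4 151.4] gap [-208.3   -1.4] yaw rel -0.03 zdir [ 0.001  0.001 -1.   ] w 0.5 F [0.1 0.3 0.1]
```

View pics/m6.png

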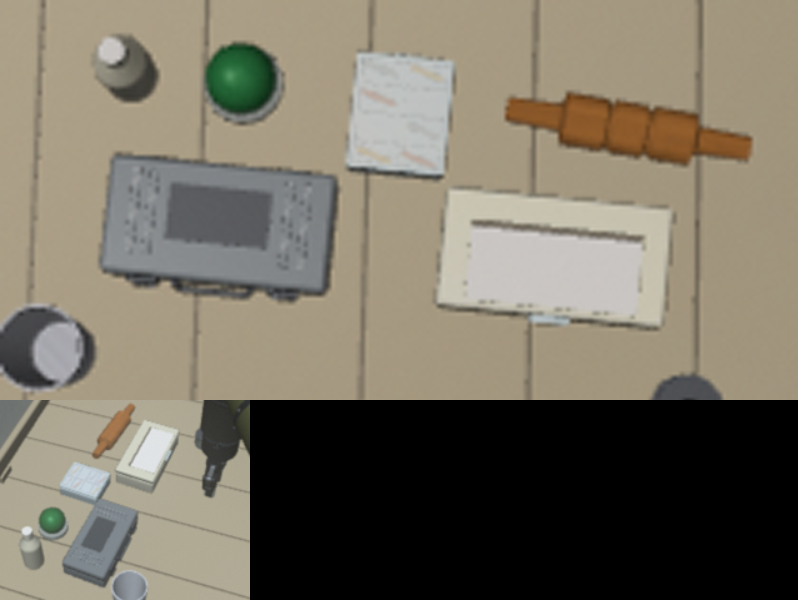

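The case lies behind both boxes: corners at about (357,52), (453,60), (443,176), (347,167). The bystanders are unmoved. Checking the margin.

```bash
python3 - <<'E'
from h import *
d=np.load('pics/t6.npy',allow_pickle=True).item()
f=lambda u,v:(150+(u+.5)/3.8-.5,125+(v+.5)/3.8-.5)
for z in (38,0): print(z,[gap(ray(d,*f(*q),z)).round(1).tolist() for q in [(357,52),(453,60),(443,173 if z else 177),(347,165 if z else 169)]])
print('rear edges',[gap(ray(d,*f(*q),z)).round(1).tolist() for q,z in [((114,155),52),((337,177),52),((449,187),56),((673,208),56)]])
E
```

```text
38 [[166.2, 43.7], [167.5, -42.0], [65.8, -42.9], [64.4, 42.3]]
0 [[173.7, 45.3], [175.1, -42.4], [67.3, -43.8], [65.9, 43.5]]
rear edges [[51.1, 245.9], [51.1, 49.4], [51.6, -49.1], [52.6, -245.6]]
```

The near edge is about 12 mm past the rear faces, the case is flat and square, and the robot is clear of everything. Handing in.

```bash
python3 -c "
from rig import arm
print(arm.sign_off())"
```

```text
the job is handed in; nothing more can be done
None
```

I pushed the lure case through the gap, and it now lies flat and wholly behind both boxes. I first pushed it sideways to line it up with the gap, then straight through with half-open fingertips. I never gripped or lifted it.

**Position:** in the last top view, the case's near edge is about 12 mm past the rear faces of the boxes. It is centred to about 1 mm and square to the gap.

**Force and time:** the wrist force stayed around 2 N or less at every reading. The job took about 17 s of the 72 s allowed.

**Other things on the bench:** the tackle box, peg bin, ball and ring, lotion, roller, tumbler and spool look unmoved in the last pictures. I did not check the pliers in that last view, but the arm never came down near them.

**Disagreements:** the top and wrist cameras differed by a few mm on the case's position along the gap (up to about 6 mm), so I went by the top view for the final check. No check failed.

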